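# Set up the riveting press for a trunk panel

## Task

Get the riveting press ready: first turn the black depth dial on the green control box clockwise until the red end of its bar points at the yellow index tab, then slide the brown trunk panel along the rails under the press until it is fully home against the yellow stop. Only when both are right, press the blue start button right down and let it come back up; leave the other things on the bench where they are.

Things in the scene. Friction and masses are not known exactly. Their poses are not given: they have to be found in the camera images.
- control_box: fixed green steel box 170 x 270 x 50 mm (x, y, z), origin at the centre of its underside; dial at y +45 mm, button at y -90 mm in its frame
- dial (a joint): angle of the depth dial about the vertical, rad, growing clockwise seen from above, 0 to 3.5 between end stops; at 0 the red end points along the box's +x. The dial turns stiffly (0.12 N m) and stays where it is left
- dial_axis (a point): point on the dial's axis at the top of its grip bar (94 mm above the bench). The dial is a black disc 120 mm across (top 64 mm above the bench) carrying an upright straight bar across its middle, 14 mm wide, 30 mm tall (64 to 94 mm above the bench), reaching 60 mm to the grey tail end and 62 mm to the red end from the axis. It can be pushed round by the side of the bar
- dial_tip (a point): the red end of the dial's bar: 62 mm from the axis, 79 mm above the bench
- index_mark (a point): where the bar's red tip belongs: 62 mm from the axis, in front of the middle of the yellow index tab (16 mm long radially, 10 mm wide, 63 to 79 mm from the axis, top 62 mm above the bench) on the stiff dark ring round the dial; 79 mm above the bench. The tab always lies 0.8 to 2.6 rad clockwise of the red end at the start
- start_button (a joint): travel of the blue start button, 0 up to 0.006 m fully down; spring return, fully down takes 5 N
- start_button_top (a point): centre of the top of the blue start button, 44 mm across, pressed straight down
- press: fixed green riveting press, origin on the bench under its ram. A steel bed (160 mm wide in x, from y -300 to +60 mm, top 12 mm above the bench) with two rails 114 mm apart (14 mm above the bed) carries the panel; the feed direction is the press's +y. The head overhangs the bed from y -35 mm, its underside 160 mm up, with the ram (44 mm across) down to 78 mm above the bench
- stop_face (a point): middle of the yellow stop's face towards the panel, at y +45 mm in the press frame, 23 mm above the bench
- panel: loose brown trunk panel with brass straps, 110 x 190 x 22 mm (x, y, z), about 0.35 kg, origin at the centre of its underside, lying between the rails on the bed; the end at its own -y has a pale wooden batten 20 mm thick, 110 mm wide, 36 mm tall, to push against
- panel_nose (a point): middle of the panel's leading (+y) end face, at half its thickness; meets stop_face when home
- panel_push (a point): middle of the outer face of the pale batten (trailing end, -y), 24 mm above the panel's underside
- glue_tin: bystander: yellow-banded steel tin, 90 mm across, 120 mm tall; leave it alone
- wax_jar: bystander: amber glass jar, 64 mm across, 75 mm tall; leave it alone
- hammer: bystander: hammer lying down, 240 mm long; leave it alone
- rivet_tray: bystander: blue open tray 110 x 150 x 40 mm; leave it alone
- mallet_head: bystander: dark wooden mallet standing on its head with the handle up, 76 mm across, 180 mm tall; leave it alone
Mind the look-alikes: they are no part of the job. What is shaped like the panel but orange is not meant.

How it is judged:
By the outcome, as a careful person would: the job done as asked, in the order asked, and still so for the second after the job is handed in, with the robot touching nothing.
It also fails if it takes over 64 s, if anything falls off the work surface, if the arm or the gripper's body presses on something with over 40 N, if the wrist force passes 120 N, or if a joint passes its speed limit or range.

## Robot

A 7-joint arm with a two-finger parallel gripper is mounted at the origin on the work surface. World frame = base frame: x ahead of the robot, y to its left, z up, the work surface at z = 0. Lengths are in m, angles in rad, forces in N, time in s.
With the tool pointing down it reaches from about 0.4 to 0.875 m from the base axis. Payload 19.3 kg.
Tool frame: the origin (TCP) lies at the very end of the fingers, on their centre line; the grasp point (between the pads) lies bot.grasp_offset behind it (bot.grasp_offset is the distance from the TCP to the grasp point, in m); z points along the fingers, y is the direction in which the jaws open and shut (so a half turn about z gives the same grasp; the last joint's range is limited). The gripper opens to 85 mm and grips with 20 to 120 N. Pads are 22 mm wide; open, the fingers measure 114 mm over their backs; the gripper's body (76 mm by 85 mm) begins 54 mm behind the grasp point. The pads swing forward as they close: fully open they stand 13 mm farther back than shut.
Start: joints at [-1.344, 0.521, -0.036, 1.599, 0.021, 1.021, -0.113], TCP at [0.183, 0.598, 0.231] pointing down, gripper open.
Joint ranges: [-2.91, 2.91], [-0.3, 2.13], [-1.5, 1.42], [0.17, 2.43], [-1.26, 4.41], [0.16, 1.93], [-2.52, 2.52]. Speed limits (rad/s): [1.89, 1.89, 2.39, 2.39, 3.01, 3.01, 3.01].

## Interface

Orientations are given as [roll, pitch, yaw] about the fixed x, y, z axes, in that order (R = Rz(yaw) Ry(pitch) Rx(roll)).
In Python, from workcell import bot gives the robot as it stands. The module is installed in compiled form; this text tells all that it offers.
- The arm moves only by the shell command python3 -m handwheel 'ROWS' [OPENING] [FORCE]. ROWS is JSON, a list of rows, each a list of 6 numbers: the shift along the tool's x, y, z as a fraction of full scale, then the turn, a rotation vector about the tool's x, y, z as a fraction of full scale. In form: [[x, y, z, rx, ry, rz], ...]. A call has 1 to 8 rows; each row shifts and turns the commanded pose from where the row before left it, along the tool's axes as they then stand; what a row does not reach is not made up. Full scale, the value 1, is 0.025 m for a shift and 360 degrees for a turn. A row lasts 1/8 s, in which the tool goes at most 62.5 mm and 10.7 degrees, less where a joint would pass 70% of its speed; a pose out of reach is approached as far as the arm can. A call with a number of a shift or a turn outside -1 to 1 is refused whole. A call with a gripper value outside its range is refused whole. OPENING is the closure, from -1 (fully open) to 1 (shut), set as the call begins (- or left out, the last holds). The fingers move at their own pace and stop on an object; FORCE is the grip in N (left out, the last holds). Time passes only in rows, so rows that do not move let the fingers close. It gives the time, the measured TCP pose, the force and the opening at its end, in the units of the state.
- bot.observe(): the state, without advancing time (a new reading comes with each control period).
- bot.grab_frame(name): name is "scene" or "top" or "wrist"; returns a dict with "pixels" (400x640x3 uint8, blue, green, red), "vertical_fov" (degrees; the focal length in pixels is half the picture's height over the tangent of half this angle, whatever the lens; pixels are square), "cx", "cy" (the principal point, pixels), "R" (3x3) and "t" (3): a world point X has camera coordinates R X + t. Camera axes: x right, y down, z forward; pixel columns grow to the right and rows downward; lengths in m; the calibration is good to about 2 mm. A picture is of the moment at which its call begins. There is no depth.
- bot.job_done(): hands the job in, once; it reports no verdict.
Trained networks look in a picture, given as the dict that the camera call returned (one of the last four; its "shot" number tells which), for a name from the list of things; names that differ only in an ending like _2 or _b are one class to them, and where a whole thing is asked for, a point or a joint stands for the part that bears it (a point fixed in the world has none). Each returns a list of dicts, best first, with "score" (0 to 1); they miss things now and then, are a little off and sometimes report something else, mostly with a low value. They report only what shows in the picture. A call takes as long as a camera call. They do not tell look-alikes from the thing itself.
- bot.trace(picture, thing): "region" (400x640 bool, what is visible of it) and "point" ([column, row] in pixels, amid what is visible of it).
The state is a dict: "clock": time; "qpos": joint angles; "qd": joint speeds; "joint_efforts": joint torques, N m; "position": TCP position; "tool_rot": TCP orientation; "force": force on the tool from outside, world axes, zero at the start; "moment": the same for the moment, N m; "grip_width": finger opening in m.
Only numpy, scipy, OpenCV 4.12 (cv2) and the standard library are available. Lean on these libraries where they do the work, as an engineer would, in place of code of your own. Each camera call takes 0.05 s, during which the arm holds its last target.

## Working session

There is one attempt and no reset: what is moved stays moved. The work goes in short steps, Python scripts to look and compute and a shell command to move; the robot and the scene stay as the last step left them, time stands still between calls to the robot, and variables do not carry over. Pictures are saved under pics/ and viewed, and the job is handed in when it is done.

```bash
mkdir -p pics
python3 - <<'E'
from workcell import bot
import cv2,json
s=bot.observe()
for k in s: print(k,s[k])
print(bot.grasp_offset)
for n in ["scene","top"]:
    f=bot.grab_frame(n); cv2.imwrite(f"pics/{n}0.png",f["pixels"])
    print(n,f["vertical_fov"],f["cx"],f["cy"],f["R"],f["t"])
E
```

```text
clock 0.0
qpos [-1.34420319  0.52201719 -0.03631988  1.59998393  0.0211939   1.02107916
 -0.11281229]
qd [ 0.00040124  0.00053946 -0.00179259 -0.00117015 -0.00025355  0.00026055
 -0.00072511]
joint_efforts [ 1.39630952e-04 -9.27105761e+01  1.98016025e+00 -3.69935310e+01
  1.78931036e-02  8.16576445e-03 -2.48149021e-06]
position [0.18272696 0.59735627 0.23073245]
tool_rot [-3.14049239e+00  7.60364172e-05  2.84476715e+00]
force [ 0.41482421 -0.29850717  0.91944703]
moment [-0.0019841   0.02397797  0.06805126]
grip_width 0.08526003974244054
0.0187
scene 44.05173620508864 319.4865324675586 198.7366457778904 [[ 0.70510119  0.70901317 -0.01151697]
 [ 0.44955451 -0.45951662 -0.76599296]
 [-0.54839134  0.53492505 -0.64274578]] [-0.41277434 -0.22027722  2.12821201]
top 49.60624135480746 321.3223193699791 208.82355692464958 [[ 0.01951886 -0.9997762   0.00815836]
 [-0.98554458 -0.02061321 -0.16815758]
 [ 0.16828812 -0.00475818 -0.98572637]] [-0.0295478   0.59327998  1.16785767]
```

View pics/scene0.png

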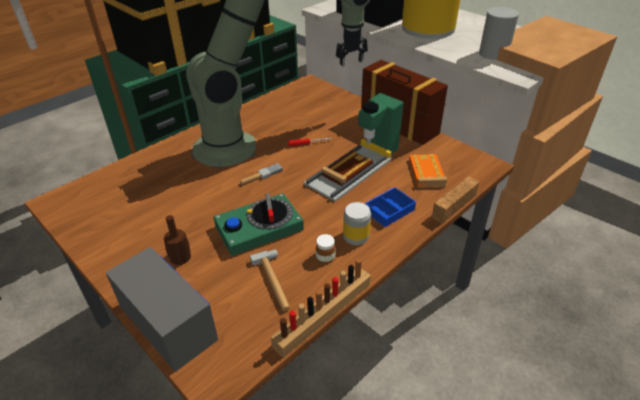

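View pics/top0.png

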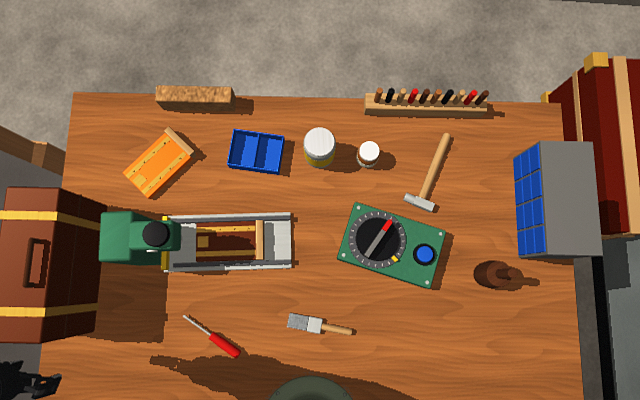

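```bash
cat > h.py <<'E'
import numpy as np,cv2
from workcell import bot
def K(f):
    fl=200/np.tan(np.radians(f["vertical_fov"])/2); return fl,f["cx"],f["cy"]
def ray(f,u,v):
    fl,cx,cy=K(f); R=np.array(f["R"]);t=np.array(f["t"])
    return -R.T@t, R.T@np.array([(u-cx)/fl,(v-cy)/fl,1])
def at(f,u,v,z):
    o,d=ray(f,u,v); return o+d*(z-o[2])/d[2]
def proj(f,X):
    fl,cx,cy=K(f); c=np.array(f["R"])@np.array(X)+np.array(f["t"]); return np.array([cx+fl*c[0]/c[2],cy+fl*c[1]/c[2]])
E
python3 - <<'E'
from h import *
f=bot.grab_frame("top")
p=f["pixels"]
c=cv2.resize(p[180:310,320:460],None,fx=5,fy=4.6,interpolation=cv2.INTER_CUBIC)
c=cv2.resize(p[185:305,325:455],None,fx=5,fy=5,interpolation=cv2.INTER_CUBIC);cv2.imwrite("pics/box.png",c)
c=cv2.resize(p[190:290,90:310],None,fx=3.6,fy=3.6,interpolation=cv2.INTER_CUBIC);cv2.imwrite("pics/press.png",c)
for n in ["control_box","dial","dial_tip","index_mark","start_button_top","start_button","press","stop_face","panel","panel_nose","panel_push"]:
    try:
        for r in bot.trace(f,n)[:3]: 
            ys,xs=np.nonzero(r["region"]); print(n,round(r["score"],2),np.round(r["point"],1),xs.min(),xs.max(),ys.min(),ys.max(),len(xs))
    except Exception as e: print(n,e)
E
```

```text
control_box 0.71 [398.  243.6] 337 445 202 288 6139
control_box 0.69 [230. 239.] 196 264 220 261 2701
dial 0.78 [379.  239.1] 356 398 217 260 1510
dial_tip 0.96 [376.4 235.4] 356 398 218 260 1466
index_mark 0.97 [377.4 259.3] 348 406 211 267 1110
index_mark 0.32 [254.  151.1] 227 284 128 173 2091
start_button_top 0.51 [421.1 253.2] 417 432 246 261 213
start_button_top 0.19 [369.2 156.1] 356 379 141 167 494
start_button 0.48 [423.  254.1] 416 432 246 261 218
press 0.98 [172.6 236.7] 99 291 211 272 7552
press 0.26 [229.8 241.8] 196 264 220 261 2717
stop_face 0.86 [175.3 236.4] 99 291 211 271 7602
panel 0.83 [231.2 240.1] 196 264 220 261 2677
panel 0.69 [164.5 164.4] 124 195 127 198 2576
panel 0.15 [168.6 237.4] 100 290 211 271 7357
panel_nose 0.93 [232.3 241.3] 196 264 220 261 2657
panel_nose 0.75 [161.6 165.9] 124 196 128 196 2453
panel_nose 0.7 [393.7 246. ] 336 445 202 287 6025
panel_push 0.86 [159.8 161. ] 124 196 127 198 2539
panel_push 0.69 [231.3 243.6] 196 264 220 261 2660
panel_push 0.41 [392.7 248.3] 337 446 202 287 6105
```

Run:
```python
from h import *
f=bot.grab_frame("scene")
p=f["pixels"]
c=cv2.resize(p[130:260,200:400],None,fx=4,fy=4,interpolation=cv2.INTER_CUBIC);cv2.imwrite("pics/sc.png",c)
```

```text
(no output)
```

View pics/box.png

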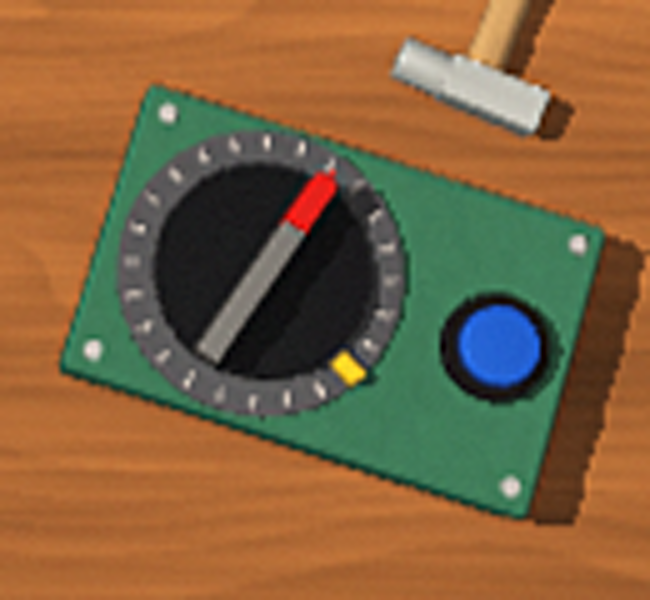

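View pics/press.png

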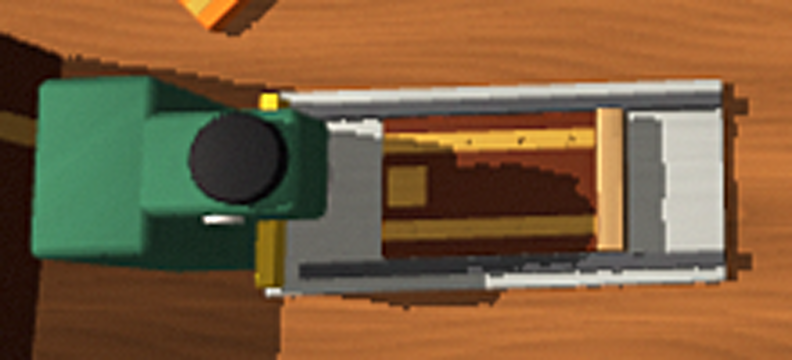

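View pics/sc.png

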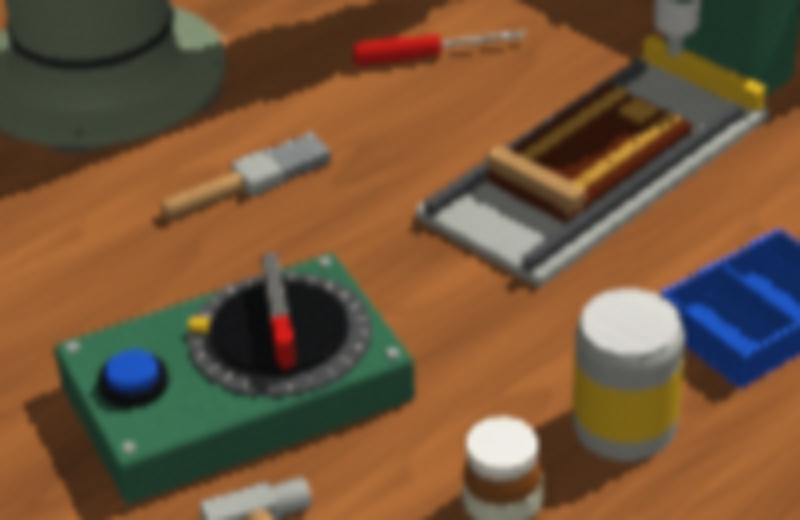

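Run:
```python
from h import *
f=bot.grab_frame("top")
def b(x,y,z): return at(f,(x+.5)/5-.5+325,(y+.5)/5-.5+185,z)
def g(x,y,z): return at(f,(x+.5)/3.6-.5+90,(y+.5)/3.6-.5+190,z)
c=np.array([b(150,88,.05),b(605,228,.05),b(527,520,.05),b(62,372,.05)])
print("corners",c.round(4)); print([np.linalg.norm(c[i]-c[i-1]).round(4) for i in range(4)]); ctr=c.mean(0);print("ctr",ctr)
# +y axis of box toward dial (image left): from c1->c0, c2->c3
ey=(c[0]-c[1]+c[3]-c[2]);ey/=np.linalg.norm(ey); ex=np.array([ey[1],-ey[0],0]); 
print("yaw",np.arctan2(ex[1],ex[0]))
ax=ctr+.045*ey; bt=ctr-.09*ey
print("axis",ax,"button",bt)
print("btn meas",b(500,346,.06))
tip=b(325,173,.094);tail=b(210,358,.094);print("tip",tip,"tail",tail,np.linalg.norm(tip-tail), "mid",(tip+tail)/2)
tab=b(349,368,.062);print("tab",tab,np.linalg.norm((tab-ax)[:2]))
a=lambda p:np.arctan2(p[1],p[0])
d=tip-tail; print("bar ang",a(d),"tab ang",a(tab-ax),"cw to go",a(d)-a(tab-ax))
print("dialtheta",a(ex)-a(d))
print("batten outer top L/R",g(623,110,.048),g(622,250,.048))
print("batten inner top",g(598,108,.048),g(597,250,.048))
print("bed",g(722,84,.026),g(722,280,.026),g(275,92,.026),g(268,292,.012))
print("stop", g(262,95,.034),g(278,95,.034),g(258,285,.034),g(282,285,.034))
print("nose", g(383,125,.034),g(383,252,.034))
```

```text
corners [[ 0.6148 -0.1112  0.05  ]
 [ 0.5404 -0.3665  0.05  ]
 [ 0.3787 -0.3191  0.05  ]
 [ 0.4542 -0.0636  0.05  ]]
[np.float64(0.1675), np.float64(0.2659), np.float64(0.1685), np.float64(0.2664)]
ctr [ 0.49700972 -0.21509021  0.05      ]
yaw -0.28526795991876774
axis [ 0.50967338 -0.17190883  0.05      ] button [ 0.47168241 -0.30145298  0.05      ]
btn meas [ 0.47264566 -0.30380976  0.06      ]
tip [ 0.56169921 -0.20255785  0.094     ] tail [ 0.46076526 -0.14048967  0.094     ] 0.11849102204433591 mid [ 0.51123223 -0.17152376  0.094     ]
tab [ 0.45882687 -0.22023234  0.062     ] 0.07014648056812785
bar ang -0.5513314131022133 tab ang -2.381630135997799 cw to go 1.8302987228955858
dialtheta 0.2660634531834456
batten outer top L/R [0.55837409 0.14620937 0.048     ] [0.44993058 0.1423894  0.048     ]
batten inner top [0.5595442  0.16572948 0.048     ] [0.44954821 0.16154715 0.048     ]
bed [0.58399201 0.07127922 0.026     ] [0.42936146 0.0663899  0.026     ] [0.57018255 0.42546247 0.026     ] [0.41342902 0.42327541 0.012     ]
stop [0.56639703 0.43262809 0.034     ] [0.56665813 0.42006045 0.034     ] [0.4181825  0.42367818 0.034     ] [0.41854783 0.40520724 0.034     ]
nose [0.54455236 0.33590889 0.034     ] [0.44540822 0.32915105 0.034     ]
```

```bash
python3 -m handwheel '[[-0.92,-1,0,0,0,0],[-0.92,-1,0,0,0,0],[-0.92,-1,0,0,0,0],[-0.92,-1,0,0,0,0],[-0.92,-1,0,0,0,0],[-0.92,-1,0,0,0,0],[-0.92,-1,0,0,0,0],[-0.92,-1,0,0,0,0]]' -1
```

```text
clock: 1.8
position: [0.3007, 0.3516, 0.2314]
tool_rot: [3.141, 0.0, 2.845]
force: [-0.8, 0.9, 0.9]
grip_width: 0.0854
```

```bash
python3 -m handwheel '[[-0.92,-1,0,0,0,0],[-0.92,-1,0,0,0,0],[-0.92,-1,0,0,0,0],[-0.92,-1,0,0,0,0],[-0.92,-1,0,0,0,0],[-0.92,-1,0,0,0,0],[-0.92,-1,0,0,0,0],[-0.92,-1,0,0,0,0]]'
python3 -m handwheel '[[-0.82,-1,0,0,0,0],[-0.82,-1,0,0,0,0],[-0.82,-1,0,0,0,0],[-0.82,-1,0,0,0,0],[-0.82,-1,0,0,0,0],[-0.82,-1,0,0,0,0],[-0.82,-1,0,0,0,0],[-0.82,-1,0,0,0,0]]'
python3 -c "
from h import *
f=bot.grab_frame('wrist');cv2.imwrite('pics/w1.png',f['pixels']);print(bot.observe()['qpos'],f['t'],f['R'],f['vertical_fov'])"
```

```text
clock: 2.8
position: [0.4182, 0.1065, 0.2315]
tool_rot: [3.141, 0.0, 2.845]
force: [0.0, 0.7, 0.9]
grip_width: 0.0854
clock: 3.8
position: [0.5165, -0.1327, 0.2314]
tool_rot: [3.141, 0.0, 2.845]
force: [0.4, 0.0, 0.2]
grip_width: 0.0851
[-0.07590997  0.39080598  0.29419008  1.85069042 -0.13728291  0.918486
  1.55192116] [-0.02431828 -0.54691682  0.21933053] [[ 2.93265162e-01  9.56031037e-01 -4.48078946e-04]
 [ 9.11426056e-01 -2.79440909e-01  3.02018747e-01]
 [ 2.88614084e-01 -8.89799675e-02 -9.53301881e-01]] 62.56254905934028
```

View wrist.

View pics/w1.png

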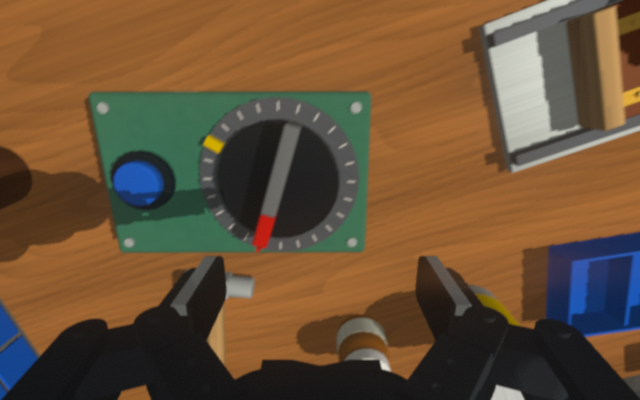

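Run:
```python
from h import *
p=cv2.imread('pics/w1.png')
cv2.imwrite('pics/w1c.png',cv2.resize(p[85:265,80:380],None,fx=2.6,fy=2.6,interpolation=cv2.INTER_CUBIC))
```

```text
(no output)
```

View pics/w1c.png

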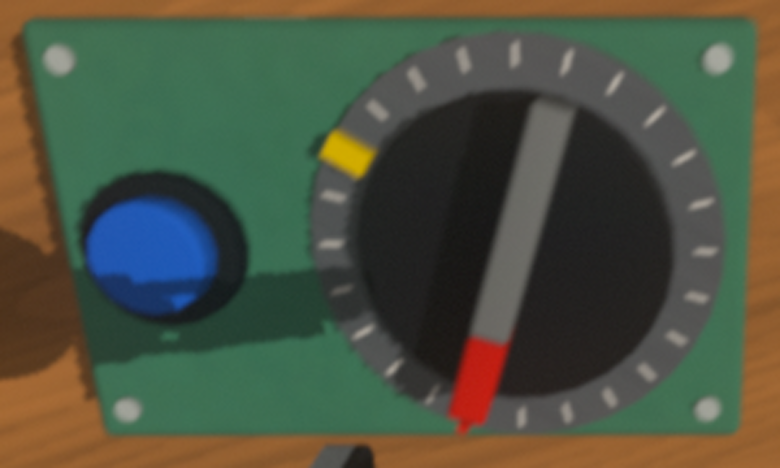

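Run:
```python
from h import *
f=bot.grab_frame('wrist')
def b(x,y,z): return at(f,(x+.5)/2.6-.5+80,(y+.5)/2.6-.5+85,z)
a=lambda p:np.arctan2(p[1],p[0])
c=np.array([b(25,20,.05),b(755,20,.05),b(738,434,.05),b(107,434,.05)]);print([np.linalg.norm(c[i]-c[i-1]).round(4) for i in range(4)]);ctr=c.mean(0)
ey=(c[1]-c[0]+c[2]-c[3]);ey/=np.linalg.norm(ey);ex=np.array([ey[1],-ey[0],0]);ax=ctr+.045*ey
print(ctr,ax,"yaw",a(ex),"btn",ctr-.09*ey,"btnmeas",b(152,256,.065))
tip=b(469,416,.094);tail=b(553,104,.094);tab=b(347,154,.062)
print(tip,tail,np.linalg.norm(tip-tail),(tip+tail)/2,a(tip-tail))
dm=b(516,245,.064);print("disc",dm)
for A in (ax,(tip+tail)/2,dm): print("tab",tab,np.linalg.norm((tab-A)[:2]),a(tab-A))
print(bot.observe()['position'])
```

```text
[np.float64(0.1662), np.float64(0.2641), np.float64(0.1659), np.float64(0.2654)]
[ 0.49778501 -0.22085874  0.05      ] [ 0.51108684 -0.17786965  0.05      ] yaw -0.30007936826116227 btn [ 0.47118137 -0.30683691  0.05      ] btnmeas [ 0.47179398 -0.30928194  0.065     ]
[ 0.55711762 -0.20887127  0.094     ] [ 0.46138947 -0.14445487  0.094     ] 0.11538349771992262 [ 0.50925355 -0.17666307  0.094     ] -0.5923122637046453
disc [ 0.50834518 -0.17763276  0.064     ]
tab [ 0.45820306 -0.22552668  0.062     ] 0.07118908084163593 -2.408134082766553
tab [ 0.45820306 -0.22552668  0.062     ] 0.07066685053125996 -2.378078628473618
tab [ 0.45820306 -0.22552668  0.062     ] 0.06934017025880075 -2.3791228703204035
[ 0.51659064 -0.13484103  0.23131775]
```

Run:
```python
from h import *
f=bot.grab_frame('wrist');p=f['pixels']
print(bot.observe()['position'],bot.observe()['qd'].max(), f['t'])
np.savez('w2.npz',**{k:f[k] for k in ('vertical_fov','cx','cy','R','t')})
cv2.imwrite('pics/w2c.png',cv2.resize(p[85:265,80:380],None,fx=2.6,fy=2.6,interpolation=cv2.INTER_CUBIC))
g=bot.grab_frame('wrist'); print(g['t'])
```

```text
[ 0.51613911 -0.13310058  0.23116801] 0.02353764354459607 [-0.02385916 -0.54759963  0.21870237]
[-0.02492926 -0.54663054  0.21928965]
```

View pics/w2c.png

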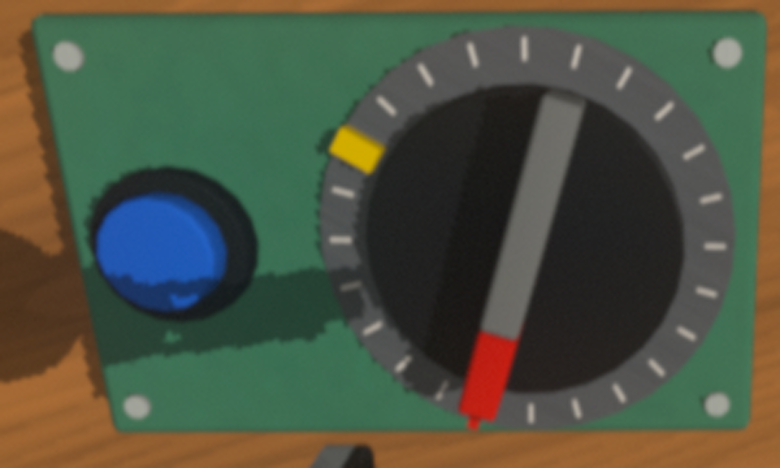

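Run:
```python
from h import *
f=dict(np.load('w2.npz'))
def b(x,y,z): return at(f,(x+.5)/2.6-.5+80,(y+.5)/2.6-.5+85,z)
a=lambda p:np.arctan2(p[1],p[0])
c=np.array([b(35,15,.05),b(765,13,.05),b(748,430,.05),b(117,430,.05)]);ctr=c.mean(0)
print([np.linalg.norm(c[i]-c[i-1]).round(4) for i in range(4)])
ey=(c[1]-c[0]+c[2]-c[3]);ey/=np.linalg.norm(ey);ex=np.array([ey[1],-ey[0],0]);ax=ctr+.045*ey
print(ctr,ax,"yaw",a(ex),"btn",ctr-.09*ey,"btnmeas",b(161,250,.065))
tip=b(479,412,.094);tail=b(563,98,.094);tab=b(356,149,.062)
print(tip,tail,np.linalg.norm(tip-tail),(tip+tail)/2,a(tip-tail))
for A in (ax,(tip+tail)/2): print("tab",tab,np.linalg.norm((tab-A)[:2]),a(tab-A))
```

```text
[np.float64(0.1659), np.float64(0.2635), np.float64(0.1663), np.float64(0.2647)]
[ 0.49624042 -0.21444578  0.05      ] [ 0.50951251 -0.17144751  0.05      ] yaw -0.2993878805162469 btn [ 0.46969624 -0.30044233  0.05      ] btnmeas [ 0.46980701 -0.30295318  0.065     ]
[ 0.5558034  -0.20296764  0.094     ] [ 0.45978251 -0.13889408  0.094     ] 0.1154358375978819 [ 0.50779296 -0.17093086  0.094     ] -0.5884323643961079
tab [ 0.45666593 -0.21971976  0.062     ] 0.07157493785707848 -2.401400876345416
tab [ 0.45666593 -0.21971976  0.062     ] 0.0706705719376616 -2.379591220833804
```

```bash
python3 -m handwheel '[[-0.09,-0.78,0.5,0,0,0],[-0.09,-0.78,0.5,0,0,0],[0,0,0.8,0,0,0.0219],[0,0,0.8,0,0,0.0219],[0,0,0.8,0,0,0],[0,0,0.8,0,0,0],[0,0,0,0,0,0],[0,0,0,0,0,0]]' -1
python3 -c "
from h import *
f=bot.grab_frame('wrist');cv2.imwrite('pics/w3.png',f['pixels'])
f=bot.grab_frame('top');cv2.imwrite('pics/t3.png',f['pixels'][100:350,200:520])
print(bot.observe()['position'],bot.observe()['force'])"
```

```text
clock: 5.0
position: [0.5093, -0.17, 0.1271]
tool_rot: [3.141, 0.001, 2.57]
force: [0.3, 0.0, 0.1]
grip_width: 0.0851
[ 0.50935241 -0.17018941  0.12718325] [ 0.24681107 -0.17075628 -0.13229234]
```

View pics/w3.png

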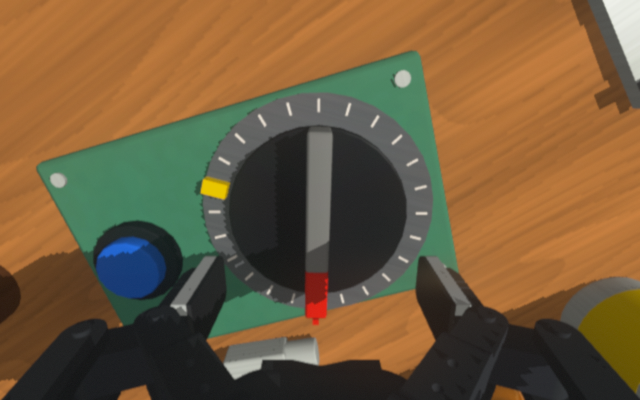

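```bash
python3 -m handwheel '[[0,-0.04,0.76,0,0,0],[0,-0.04,0.76,0,0,0],[0,0,0.74,0,0,0],[0,0,0,0,0,0]]' -1
python3 -m handwheel '[[0,0,0,0,0,0],[0,0,0,0,0,0],[0,0,0,0,0,0],[0,0,0,0,0,0],[0,0,0,0,0,0],[0,0,0,0,0,0]]' 1 40
```

```text
clock: 5.6
position: [0.5075, -0.1719, 0.0695]
tool_rot: [-3.141, -0.001, 2.57]
force: [-0.3, 0.3, 0.8]
grip_width: 0.0856
clock: 6.35
position: [0.5082, -0.1717, 0.0702]
tool_rot: [3.141, 0.0, 2.57]
force: [0.2, 3.1, 6.7]
grip_width: 0.013
```

```bash
python3 -m handwheel '[[0,0,0,0,0,0.028],[0,0,0,0,0,0.028],[0,0,0,0,0,0.028],[0,0,0,0,0,0.028],[0,0,0,0,0,0.028],[0,0,0,0,0,0.028],[0,0,0,0,0,0.028],[0,0,0,0,0,0.028]]'
python3 -m handwheel '[[0,0,0,0,0,0.022],[0,0,0,0,0,0.022],[0,0,0,0,0,0],[0,0,0,0,0,0]]'
python3 -c "
from h import *
f=bot.grab_frame('wrist');cv2.imwrite('pics/w4.png',f['pixels'])
print(bot.observe()['position'],bot.observe()['force'],bot.observe()['moment'],bot.observe()['qpos'])"
```

```text
clock: 7.35
position: [0.5113, -0.1708, 0.0703]
tool_rot: [3.137, -0.002, 1.159]
force: [21.4, 4.0, -14.3]
grip_width: 0.0132
clock: 7.85
position: [0.512, -0.1711, 0.0703]
tool_rot: [3.136, -0.003, 0.888]
force: [24.9, 2.1, -12.0]
grip_width: 0.013
[ 0.51198535 -0.17112402  0.07034195] [ 25.78368937   3.06886202 -13.27028877] [ 0.62436192 -5.03321212 -0.04468042] [-0.2726959   0.76143221  0.71031853  1.97654911 -0.78311941  0.6933387
  0.25145534]
```

View pics/w4.png

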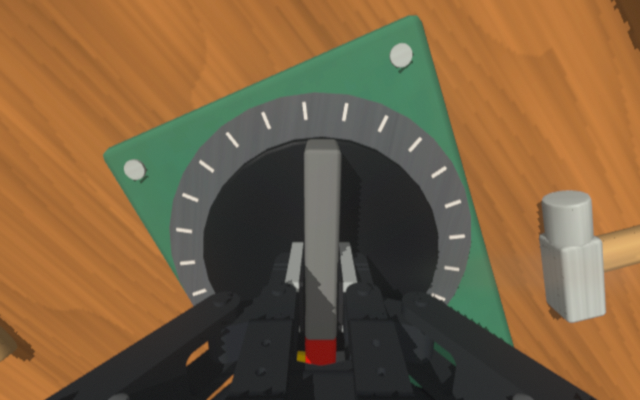

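```bash
python3 -m handwheel '[[0.09,0.11,0,0,0,0.0104],[0,0,0,0,0,0.0104],[0,0,0,0,0,0],[0,0,0,0,0,0]]'
python3 -c "
from h import *
print(bot.observe()['position'],bot.observe()['tool_rot'],bot.observe()['force'],bot.observe()['moment'])
for n in ('top','scene'):
  f=bot.grab_frame(n);p=f['pixels']
  q=p[185:305,325:455] if n=='top' else p[180:260,200:320]
  cv2.imwrite('pics/%s5.png'%n,cv2.resize(q,None,fx=5,fy=5,interpolation=cv2.INTER_CUBIC))
"
```

```text
clock: 8.4
position: [0.5124, -0.1714, 0.0702]
tool_rot: [3.141, -0.002, 0.756]
force: [3.0, 3.9, 6.2]
grip_width: 0.0132
[ 0.51238098 -0.17136484  0.07021791] [ 3.14111904e+00 -1.61851162e-03  7.55686950e-01] [2.98314936 3.91948808 6.21997674] [ 0.8218144  -0.58882951 -0.14549627]
```

View pics/top5.png

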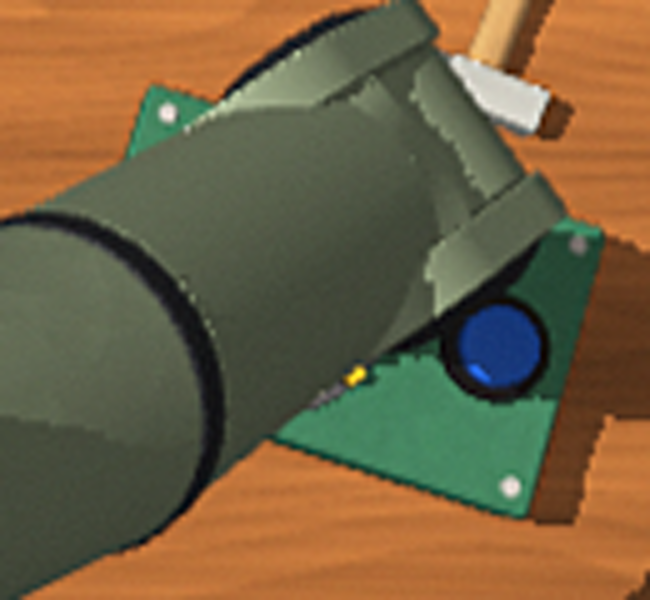

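View pics/scene5.png

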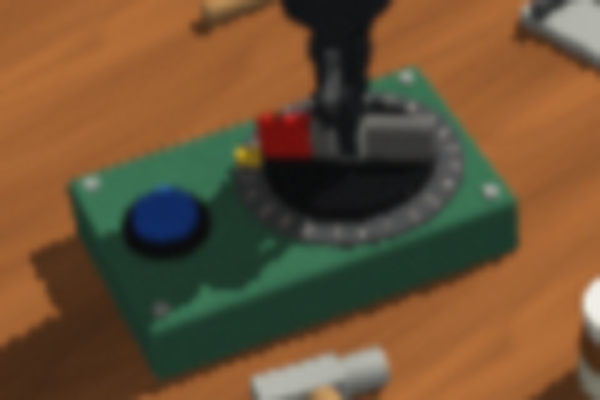

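```bash
python3 -m handwheel '[[0,0,0,0,0,0],[0,0,0,0,0,0],[0,0,0,0,0,0],[0,0,-0.5,0,0,0],[0,0,-1,0,0,0],[0,0,-1,0,0,0],[0,0,-1,0,0,0],[0,0,0,0,0,0]]' -1
python3 -m handwheel '[[0,0,-1,0,0,0],[0,0,-1,0,0,0],[0,0,0,0,0,0]]'
python3 -c "
from h import *
f=bot.grab_frame('wrist');cv2.imwrite('pics/w6.png',f['pixels'])
np.savez('w6.npz',**{k:f[k] for k in ('vertical_fov','cx','cy','R','t')})
print(bot.observe()['position'],bot.observe()['force'])"
```

```text
clock: 9.5
position: [0.5121, -0.1723, 0.1593]
tool_rot: [3.139, -0.002, 0.755]
force: [-0.6, -1.1, -1.1]
grip_width: 0.0853
clock: 9.88
position: [0.5118, -0.1722, 0.2084]
tool_rot: [3.14, -0.001, 0.755]
force: [0.1, -0.4, 0.4]
grip_width: 0.0854
[ 0.51147748 -0.17183614  0.2074055 ] [-0.40417456  0.63053998 -0.02661723]
```

View pics/w6.png

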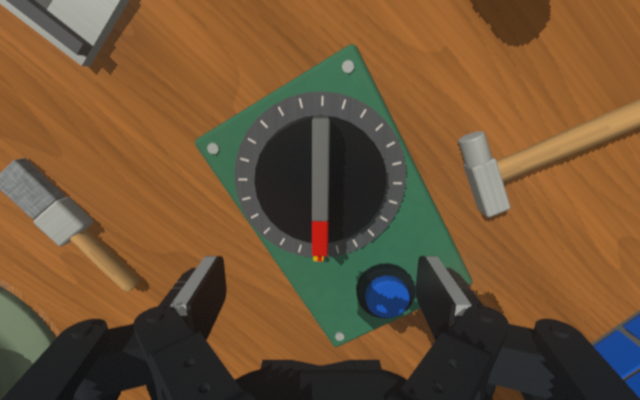

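```bash
python3 -c "
from h import *
p=cv2.imread('pics/w6.png')
cv2.imwrite('pics/w6c.png',cv2.resize(p[200:270,280:360],None,fx=8,fy=8,interpolation=cv2.INTER_CUBIC))
f=dict(np.load('w6.npz'))
A=np.array([.5115,-.172])
for a in (-2.36,-2.385,-2.41):
  d=np.array([np.cos(a),np.sin(a)])
  print(a,proj(f,[*(A+.062*d),.094]),proj(f,[*(A-.06*d),.094]),proj(f,[*(A+.079*d),.062]),proj(f,[*(A+.063*d),.062]))
"
```

```text
-2.36 [322.18429509 258.94706419] [318.00580589 115.5031502 ] [322.4592952  258.63987642] [322.03206452 243.82516973]
-2.385 [320.40954777 258.97162861] [319.97628614 115.47258233] [320.44738371 258.66773056] [320.40322858 243.84800157]
-2.41 [318.63468151 258.9564693 ] [321.94692039 115.4926185 ] [318.43533929 258.65053855] [318.77428316 243.83380938]
```

View pics/w6c.png

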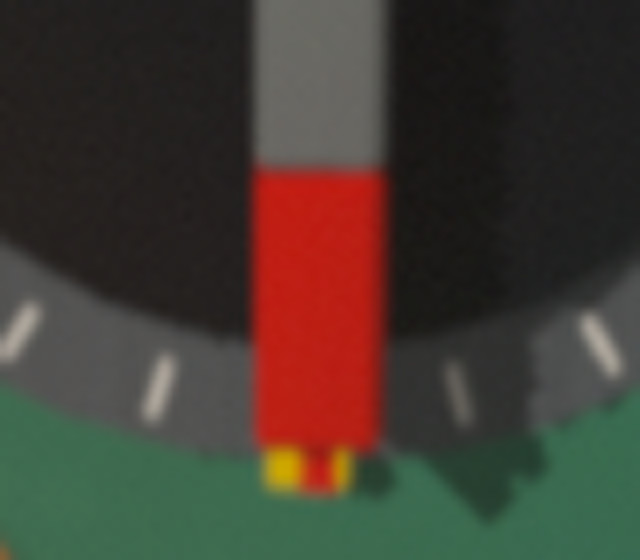

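```bash
python3 -m handwheel '[[0,0,1,0,0,0],[0,0,1,0,0,0],[0,0,1,0,0,0],[0,0,1,0,0,0],[0,0,0.75,0,0,0],[0,0,0.75,0,0,0],[0,0,0,0,0,0]]' -1
python3 -m handwheel '[[0,0,0,0,0,0],[0,0,0,0,0,0],[0,0,0,0,0,0],[0,0,0,0,0,0],[0,0,0,0,0,0.003],[0,0,0,0,0,0],[0,0,0,0,0,0]]' 1 40
python3 -m handwheel '[[0,0,0,0,0,0],[0,0,0,0,0,0],[0,0,0,0,0,0],[0,0,-0.5,0,0,0],[0,0,-1,0,0,0],[0,0,-1,0,0,0],[0,0,-1,0,0,0],[0,0,-1,0,0,0]]' -1
python3 -m handwheel '[[0,0,-1,0,0,0],[0,0,0,0,0,0]]'
python3 -c "
from h import *
f=bot.grab_frame('wrist');p=f['pixels'];cv2.imwrite('pics/w7.png',p)
np.savez('w7.npz',**{k:f[k] for k in ('vertical_fov','cx','cy','R','t')})
cv2.imwrite('pics/w7c.png',cv2.resize(p[200:270,280:360],None,fx=8,fy=8,interpolation=cv2.INTER_CUBIC))
print(bot.observe()['position'],bot.observe()['tool_rot'])"
```

```text
clock: 10.8
position: [0.5108, -0.1719, 0.0687]
tool_rot: [-3.14, 0.001, 0.755]
force: [-0.5, -0.4, -0.5]
grip_width: 0.0851
clock: 11.68
position: [0.5116, -0.1721, 0.0701]
tool_rot: [3.141, -0.0, 0.736]
force: [-1.1, -0.2, 7.4]
grip_width: 0.0131
clock: 12.68
position: [0.5113, -0.1721, 0.1839]
tool_rot: [3.141, -0.0, 0.736]
force: [0.4, -0.2, -0.3]
grip_width: 0.0853
clock: 12.92
position: [0.5119, -0.1723, 0.2093]
tool_rot: [3.14, -0.002, 0.736]
force: [0.3, -0.7, -0.9]
grip_width: 0.0853
[ 0.51158438 -0.17195115  0.2081594 ] [ 3.14077404e+00 -1.05350404e-03  7.36251357e-01]
```

View pics/w7c.png

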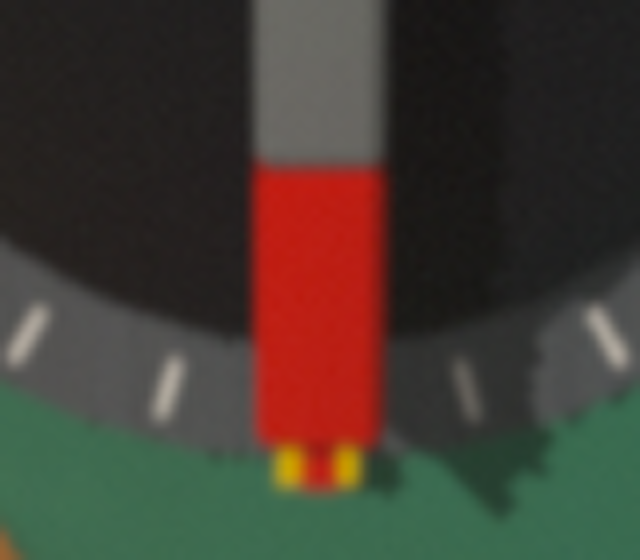

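```bash
python3 -m handwheel '[[0.88,-1,0,0,0,0],[0.88,-1,0,0,0,0],[0.88,-1,0,0,0,0],[0.88,-1,0,0,0,0],[0.88,-1,0,0,0,0],[0.88,-1,0,0,0,0],[0.88,-1,0,0,0,0],[0.88,-1,0,0,0,0]]' 0
python3 -m handwheel '[[0,0,0,0,0,-0.0278],[0,0,0,0,0,-0.0278],[0,0,0,0,0,-0.0278],[0,0,0,0,0,-0.0278],[0,0,0,0,0,-0.0278],[0,0,0,0,0,0],[0,0,0,0,0,0]]'
python3 -c "
from h import *
f=bot.grab_frame('wrist');p=f['pixels'];cv2.imwrite('pics/w8.png',p)
np.savez('w8.npz',**{k:f[k] for k in ('vertical_fov','cx','cy','R','t')})
f=bot.grab_frame('top');p=f['pixels'];cv2.imwrite('pics/t8.png',p)
cv2.imwrite('pics/t8c.png',cv2.resize(p[185:305,325:455],None,fx=5,fy=5,interpolation=cv2.INTER_CUBIC))
print(bot.observe()['position'],bot.observe()['tool_rot'],bot.observe()['qpos'])"
```

```text
clock: 13.98
position: [0.5071, 0.0954, 0.2069]
tool_rot: [-3.141, 0.001, 0.736]
force: [0.6, -0.4, -0.2]
grip_width: 0.0427
clock: 14.85
position: [0.5074, 0.0942, 0.2071]
tool_rot: [-3.141, 0.0, 1.605]
force: [-0.1, -0.3, -0.6]
grip_width: 0.0429
[0.50744203 0.09436725 0.2070761 ] [-3.14120548e+00  4.26256678e-04  1.60680834e+00] [-0.87598705  0.49895844  0.80024366  1.93757697 -0.45529428  0.89465549
  0.19280929]
```

View pics/w8.png

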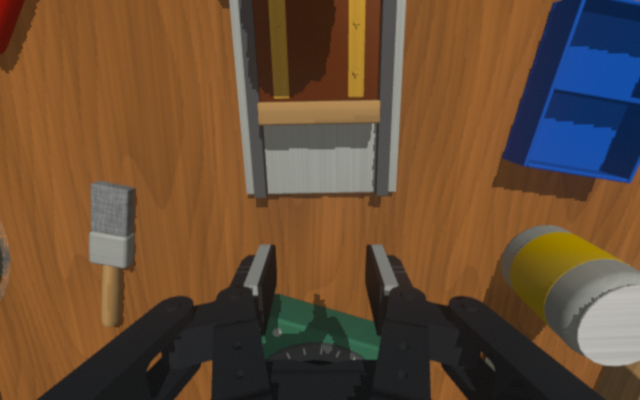

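View pics/t8c.png

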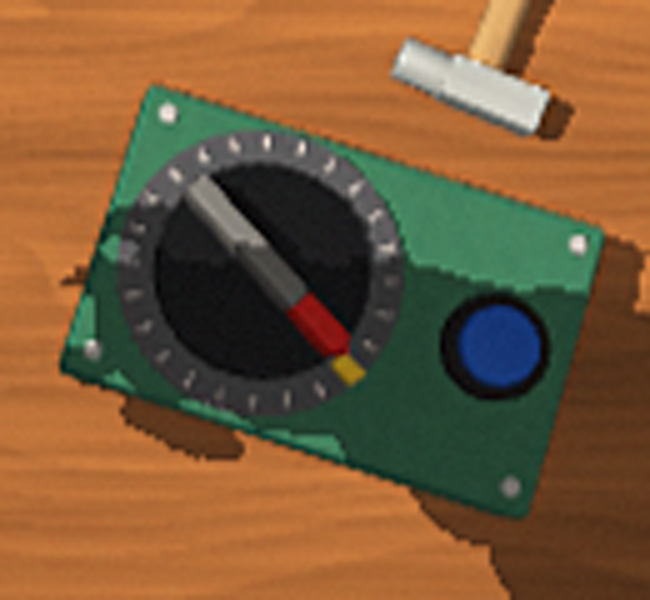

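```bash
python3 -c "
from h import *
f=dict(np.load('w8.npz'))
print(at(f,260,124,.048),at(f,380,122,.048),at(f,249,194,.026),at(f,394,191,.026))
"
```

```text
[0.45073233 0.14180733 0.048     ] [0.55850343 0.14718938 0.048     ] [0.43387256 0.06834973 0.026     ] [0.58290082 0.07663736 0.026     ]
```

```bash
python3 -m handwheel '[[0,0,0.9,0,0,0],[0,0,0.9,0,0,0],[0,0,0.9,0,0,0],[0,0,0.9,0,0,0],[0,0,0.9,0,0,0],[0,0,0.9,0,0,0],[0,0,0.9,0,0,0],[0,0,0.9,0,0,0]]'
python3 -m handwheel '[[0.5,0,0,0,0,0],[0.5,0,0,0,0,0],[0.4,0,0,0,0,0],[0.4,0,0,0,0,0]]'
python3 -c "
from h import *
f=bot.grab_frame('wrist');p=f['pixels'];cv2.imwrite('pics/w9.png',p)
print(bot.observe()['position'],bot.observe()['tool_rot'],bot.observe()['force'])"
```

```text
clock: 15.95
position: [0.5075, 0.0943, 0.0263]
tool_rot: [-3.141, 0.001, 1.608]
force: [0.2, -0.0, 0.0]
grip_width: 0.0429
clock: 16.45
position: [0.506, 0.1399, 0.0279]
tool_rot: [3.141, 0.0, 1.61]
force: [0.6, -5.8, 4.4]
grip_width: 0.0426
[0.5059506  0.14119547 0.02776711] [ 3.14081383e+00 -2.55918298e-04  1.61069330e+00] [ 0.27385421 -0.23707688  2.04001362]
```

View pics/w9.png

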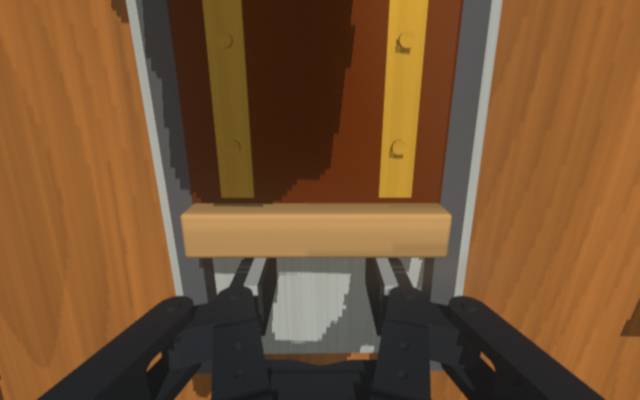

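```bash
python3 -m handwheel '[[0.4,0,0,0,0,0],[0.4,0,0,0,0,0],[0.4,0,0,0,0,0],[0.4,0,0,0,0,0],[0.4,0,0,0,0,0],[0.3,0,0,0,0,0],[0,0,0,0,0,0]]'
python3 -c "
from h import *
f=bot.grab_frame('wrist');p=f['pixels'];cv2.imwrite('pics/w10.png',p)
f=bot.grab_frame('scene');p=f['pixels'];cv2.imwrite('pics/s10.png',cv2.resize(p[100:220,290:440],None,fx=5,fy=5,interpolation=cv2.INTER_CUBIC))
print(bot.observe()['position'],bot.observe()['tool_rot'],bot.observe()['force'])"
```

```text
clock: 17.38
position: [0.5036, 0.1973, 0.0275]
tool_rot: [3.141, -0.0, 1.61]
force: [0.4, 0.1, 0.8]
grip_width: 0.0429
[0.50353171 0.19705144 0.02737063] [ 3.14158967e+00 -2.61958845e-04  1.60957984e+00] [-0.41245178 -1.21471064  0.19671482]
```

View pics/s10.png

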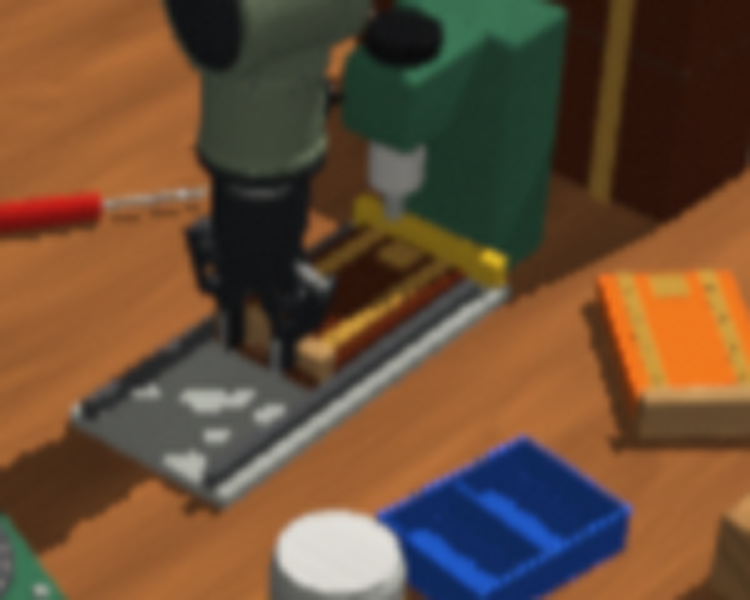

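View pics/w10.png

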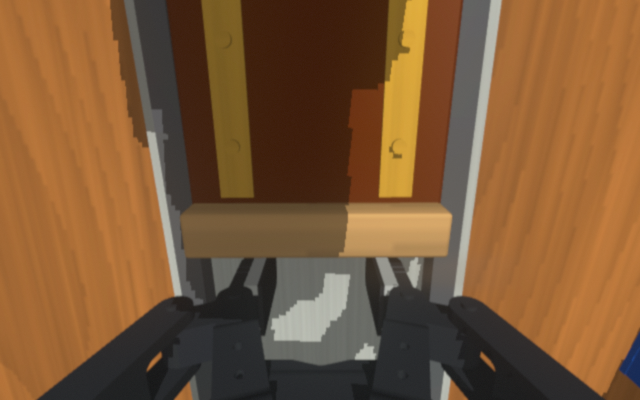

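```bash
python3 -m handwheel '[[0.14,0,0,0,0,0],[0.14,0,0,0,0,0],[0.14,0,0,0,0,0]]'
python3 -m handwheel '[[0.06,0,0,0,0,0],[0.06,0,0,0,0,0]]'
```

```text
clock: 17.85
position: [0.5032, 0.2069, 0.0273]
tool_rot: [-3.142, 0.001, 1.609]
force: [-0.6, -5.1, 2.2]
grip_width: 0.0426
clock: 18.1
position: [0.5031, 0.2099, 0.0274]
tool_rot: [-3.141, 0.001, 1.609]
force: [-0.6, -4.7, 3.5]
grip_width: 0.043
```

```bash
python3 -m handwheel '[[0.06,0,0,0,0,0],[0.06,0,0,0,0,0]]'
python3 -m handwheel '[[0.06,0,0,0,0,0],[0.04,0,0,0,0,0]]'
```

```text
clock: 18.35
position: [0.503, 0.2122, 0.0273]
tool_rot: [-3.142, 0.001, 1.609]
force: [-0.9, -13.6, 4.8]
grip_width: 0.043
clock: 18.6
position: [0.503, 0.2124, 0.0273]
tool_rot: [-3.142, 0.004, 1.608]
force: [-0.8, -25.5, 8.3]
grip_width: 0.0424
```

```bash
python3 -m handwheel '[[0,0,0,0,0,0],[-0.2,0,0,0,0,0],[-0.8,0,0,0,0,0],[-1,0,0,0,0,0],[-0.5,0,-0.5,0,0,0],[0,0,-1,0,0,0],[0,0,-1,0,0,0],[0,0,-1,0,0,0]]'
python3 -m handwheel '[[0,0,-1,0,0,0],[-0.5,0,-1,0,0,0],[-1,0,-1,0,0,0],[-1,0,-1,0,0,0],[-1,0,0,0,0,0],[0,0,0,0,0,0]]' 1
python3 -c "
from h import *
f=bot.grab_frame('wrist');p=f['pixels'];cv2.imwrite('pics/w11.png',p)
np.savez('w11.npz',**{k:f[k] for k in ('vertical_fov','cx','cy','R','t')})
f=bot.grab_frame('scene');p=f['pixels'];cv2.imwrite('pics/s11.png',cv2.resize(p[120:210,290:410],None,fx=6,fy=6,interpolation=cv2.INTER_CUBIC))
print(bot.observe()['position'],bot.observe()['tool_rot'],bot.observe()['force'])"
```

```text
clock: 19.6
position: [0.5053, 0.1531, 0.1164]
tool_rot: [3.141, -0.001, 1.609]
force: [-0.6, 1.2, -0.7]
grip_width: 0.0425
clock: 20.35
position: [0.5086, 0.0642, 0.2158]
tool_rot: [3.141, -0.001, 1.607]
force: [-0.5, 0.9, -0.3]
grip_width: -0.0001
[0.50858282 0.06615462 0.21517827] [ 3.14143299e+00 -6.89764688e-04  1.60922170e+00] [0.19621679 1.43788307 0.19840533]
```

View pics/w11.png

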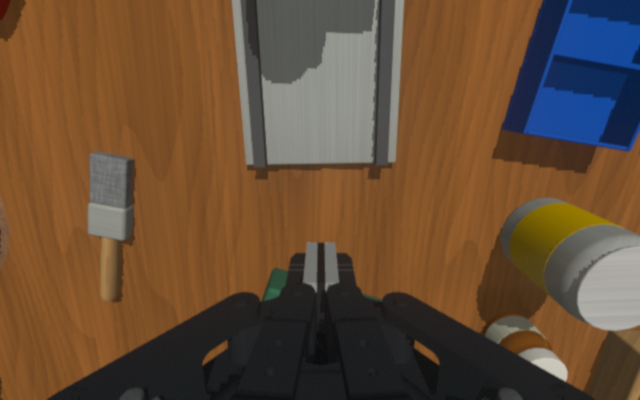

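View pics/s11.png

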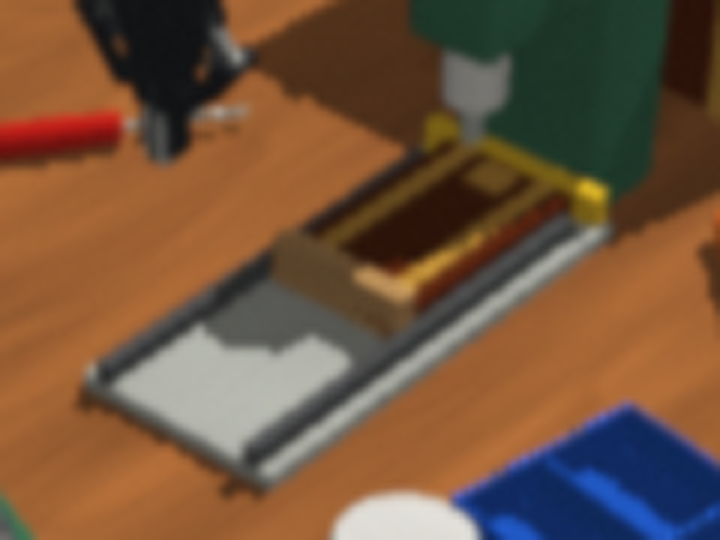

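```bash
python3 -m handwheel '[[-0.915,-0.125,0,0,0,0],[-0.915,-0.125,0,0,0,0],[-0.915,-0.125,0,0,0,0],[-0.915,-0.125,0,0,0,0],[-0.915,-0.125,0,0,0,0],[-0.915,-0.125,0,0,0,0],[-0.915,-0.125,0,0,0,0],[-0.915,-0.125,0,0,0,0]]'
python3 -m handwheel '[[-0.915,-0.125,0,0,0,0],[-0.915,-0.125,0,0,0,0],[-0.915,-0.125,0,0,0,0],[-0.915,-0.125,0,0,0,0],[-0.915,-0.125,0,0,0,0],[-0.915,-0.125,0,0,0,0],[-0.915,-0.125,0,0,0,0],[-0.915,-0.125,0,0,0,0]]'
python3 -m handwheel '[[0,0,1,0,0,0],[0,0,1,0,0,0],[0,0,1,0,0,0],[0,0,0.8,0,0,0],[0,0,0,0,0,0],[0,0,0,0,0,0]]'
python3 -c "
from h import *
f=bot.grab_frame('wrist');p=f['pixels'];cv2.imwrite('pics/w12.png',p)
f=bot.grab_frame('top');p=f['pixels'];cv2.imwrite('pics/t12.png',p)
cv2.imwrite('pics/t12.png',cv2.resize(p[180:310,90:310],None,fx=3.6,fy=3.6,interpolation=cv2.INTER_CUBIC))
f=bot.grab_frame('scene');p=f['pixels'];cv2.imwrite('pics/s12.png',cv2.resize(p[180:260,200:320],None,fx=5,fy=5,interpolation=cv2.INTER_CUBIC))
s=bot.observe();print(s['position'],s['tool_rot'],s['force'],s['qpos'])"
```

```text
clock: 21.45
position: [0.4908, -0.1177, 0.2148]
tool_rot: [-3.141, -0.0, 1.611]
force: [1.2, 0.4, 1.1]
grip_width: 0.0005
clock: 22.45
position: [0.4732, -0.3016, 0.2147]
tool_rot: [-3.141, -0.0, 1.611]
force: [0.9, -0.4, -0.4]
grip_width: -0.0
clock: 23.2
position: [0.4733, -0.3017, 0.1205]
tool_rot: [3.141, 0.0, 1.61]
force: [0.0, 0.1, -0.5]
grip_width: 0.0003
[ 0.47328129 -0.30174449  0.12056262] [3.14060909e+00 3.68035291e-04 1.60978106e+00] [-0.55849012 -0.52613506 -0.05483753] [ 0.01216054  0.67375658  0.65945053  1.89009771 -0.57801792  0.77550419
  1.03134218]
```

View pics/w12.png

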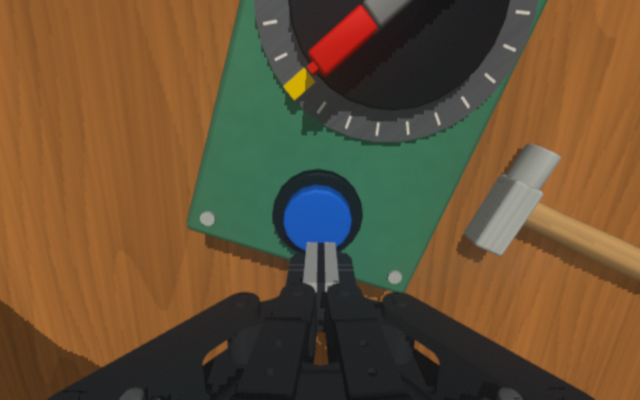

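View pics/t12.png

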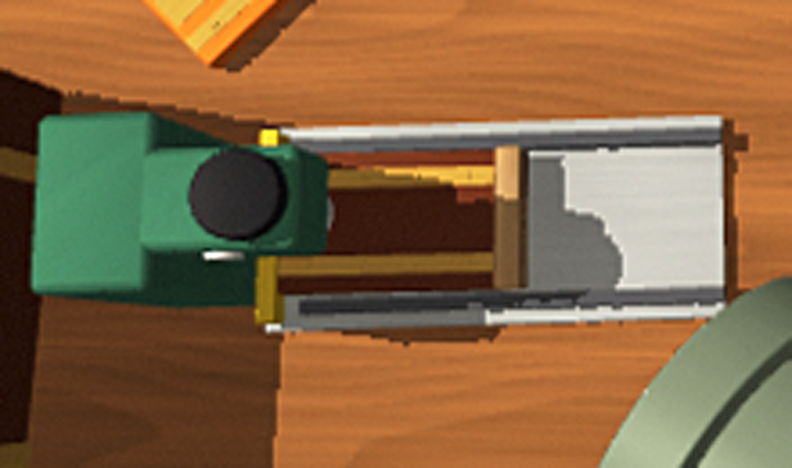

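View pics/s12.png

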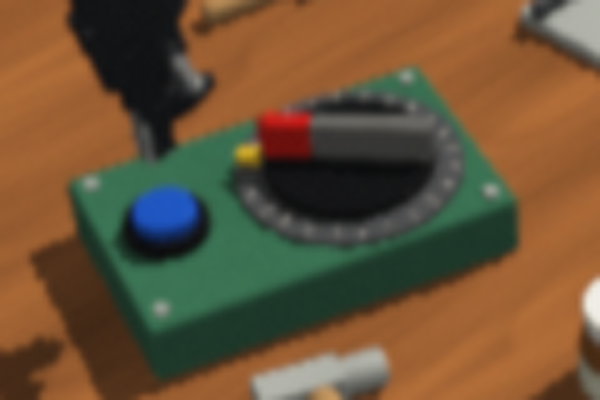

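```bash
python3 -m handwheel '[[0,0,0.8,0,0,0],[0,0,0.8,0,0,0],[0,0,0,0,0,0]]'
python3 -m handwheel '[[0,0,0.16,0,0,0],[0,0,0.16,0,0,0],[0,0,0,0,0,0]]'
```

```text
clock: 23.72
position: [0.4722, -0.3014, 0.0787]
tool_rot: [-3.14, -0.001, 1.609]
force: [0.1, -0.0, 0.5]
grip_width: 0.0005
clock: 24.1
position: [0.473, -0.3018, 0.0719]
tool_rot: [3.141, 0.0, 1.61]
force: [0.2, 0.1, 1.9]
grip_width: -0.0
```

```bash
python3 -m handwheel '[[0,0,0.12,0,0,0],[0,0,0,0,0,0]]'
python3 -m handwheel '[[0,0,0.12,0,0,0],[0,0,0,0,0,0]]'
```

```text
clock: 24.35
position: [0.473, -0.3018, 0.0688]
tool_rot: [3.141, 0.0, 1.61]
force: [0.4, 1.2, 4.1]
grip_width: 0.0001
clock: 24.6
position: [0.473, -0.3019, 0.066]
tool_rot: [3.141, 0.0, 1.609]
force: [0.0, 1.6, 9.2]
grip_width: 0.0002
```

```bash
python3 -m handwheel '[[0,0,0.12,0,0,0],[0,0,0,0,0,0],[0,0,0,0,0,0]]'
```

```text
clock: 24.98
position: [0.4733, -0.302, 0.0651]
tool_rot: [3.139, -0.001, 1.609]
force: [-10.5, 11.4, 58.3]
grip_width: 0.0002
```

```bash
python3 -m handwheel '[[0,0,-0.2,0,0,0],[0,0,-0.4,0,0,0],[0,0,-0.8,0,0,0],[0,0,-1,0,0,0],[0,0,-1,0,0,0],[0,0,-1,0,0,0],[0,0,-1,0,0,0],[0,0,0,0,0,0]]'
python3 -m handwheel '[[-1,0,0,0,0,0],[-1,0,0,0,0,0],[-1,0,0,0,0,0],[-1,0,0,0,0,0],[0,0,0,0,0,0],[0,0,0,0,0,0]]'
python3 -c "
from h import *
f=bot.grab_frame('wrist');p=f['pixels'];cv2.imwrite('pics/w13.png',p)
f=bot.grab_frame('top');p=f['pixels'];cv2.imwrite('pics/t13.png',p)
f=bot.grab_frame('scene');p=f['pixels'];cv2.imwrite('pics/s13.png',cv2.resize(p[130:260,200:400],None,fx=4,fy=4,interpolation=cv2.INTER_CUBIC))
s=bot.observe();print(s['clock'],s['position'],s['tool_rot'],s['force'])"
```

```text
clock: 25.98
position: [0.4734, -0.3021, 0.2]
tool_rot: [3.139, 0.001, 1.609]
force: [0.0, -0.7, -0.0]
grip_width: -0.0002
clock: 26.72
position: [0.4765, -0.401, 0.1975]
tool_rot: [-3.141, -0.001, 1.609]
force: [-0.1, 0.4, 0.5]
grip_width: -0.0001
26.875 [ 0.4769168  -0.4008123   0.19776971] [-3.14150214e+00 -4.83696772e-04  1.61031139e+00] [ 0.39469572 -0.90384715 -1.30008476]
```

View pics/w13.png

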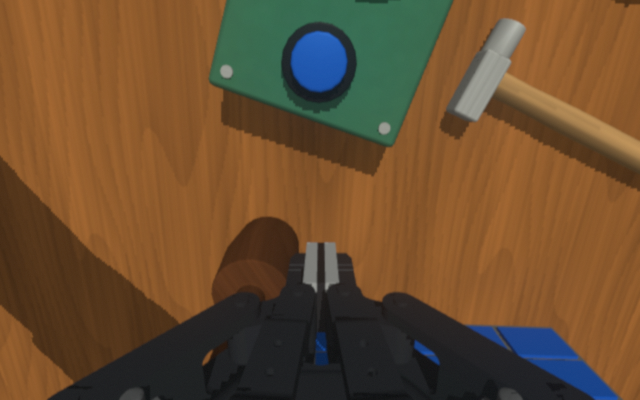

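View pics/t13.png

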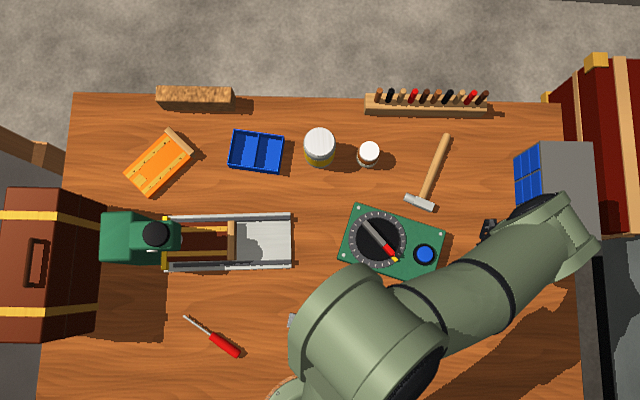

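View pics/s13.png

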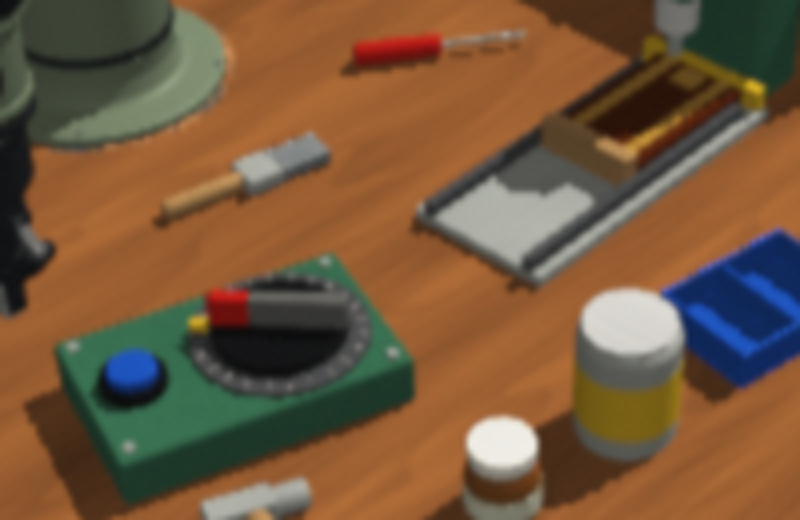

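```bash
python3 -m handwheel '[[0,0,-1,0,0,0],[0.6,0,-1,0,0,0],[0.6,0,0,0,0,0],[0,0,0,0,0,0],[0,0,0,0,0,0]]'
python3 -c "
from h import *
f=bot.grab_frame('scene');cv2.imwrite('pics/s14.png',f['pixels'])"
```

```text
clock: 27.5
position: [0.4755, -0.3716, 0.2473]
tool_rot: [-3.141, -0.0, 1.61]
force: [-0.6, -0.8, -0.0]
grip_width: -0.0001
```

View pics/s14.png

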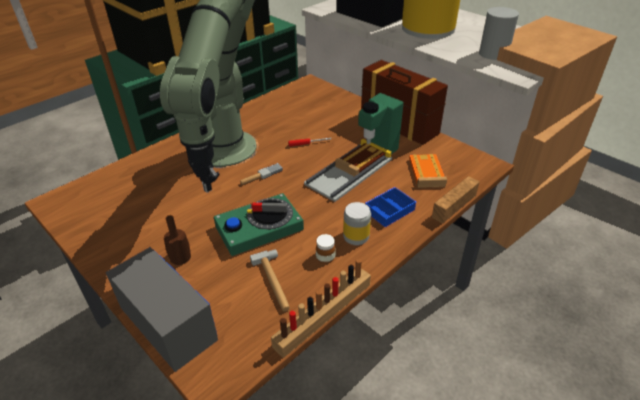

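The mallet (177,240), jar, tin, tray and hammer stand where they were at the start. The panel is home against the stop, the dial's red end is at the tab, and the arm is clear. I'm handing in now.

```bash
python3 -c "
from workcell import bot
print(bot.job_done())"
```

```text
the job is handed in; nothing more can be done
None
```

The press was set up in the order asked and the job is handed in, at about 27.5 s of the 64 s allowed. No verdict was reported.

- **Dial:** I gripped the bar and turned it about 105° clockwise. The first close-up showed it about 0.02 rad short, so I re-gripped and corrected it. The second close-up showed the red tip within about a pixel of the middle of the yellow tab.
- **Panel:** I pushed the brown panel by its batten until the force rose to 25 N with no more movement, within 1–2 mm of where I had worked out it should stop. The scene picture shows it against the yellow stop. In the top view the press head hides part of that contact.
- **Button:** The press started at about 72 mm above the bench and bottomed at about 65 mm, against the 6 mm of travel given. The button looks fully back up in the last pictures.
- **Forces:** Bottoming the button was harder than I meant: the fingertips reached 58 N at the wrist. That is below the 120 N wrist limit. The 40 N limit is stated for the arm and gripper body, and I took it not to cover the fingertips. While I was turning the dial, the sideways force reached about 26 N because the grip was off-centre, and I re-centred it.
- **Other things:** The bystanders look unmoved in the last scene picture, and the arm was clear of everything, with the force reading near zero.

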